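# Isolate the baking-class oven for lockout

### The job

Two grey switch boxes stand on the bench; the oven's is the one with a steel lockout hasp on its sloping face. First move the small lidded jar out of the hasp's way and stand it upright on the bare bench at least a hand's breadth (100 mm) from where the hasp's end will come, then turn the oven isolator's handle a quarter turn anticlockwise, fully to off, and only then swing the hasp by its stud all the way out past the side of the box. Leave the other box switched on, and leave the bowl, the canister and the paper roll where they stand.

Things in the scene. Friction and masses are not known exactly. Their poses are not given: they have to be found in the camera images.
- oven_box: Oven isolator box, fixed grey desk console, 150 deep (x) x 160 wide (y) x 110 mm high. Origin: underside, 70 mm behind its front. x points to its back, y to its left seen from the robot, z up; yaw within 0.3 rad. From the front edge, 35 mm high, its face slopes up to the back at 30 degrees from level: outward normal (-0.5, 0, 0.866), up-slope (0.866, 0, 0.5) in these axes.
- isolator_grip (a point): On the handle's turning axis, 34 mm out from the face, where to pinch it. Handle: black bar 68 mm long (34 each side), 14 wide (last 14 mm at the pointer end 8 wide), top 46 mm out from the face, on a disc of 62 diameter whose top is 10 mm out. Axes turn with it: x along the bar to the narrow pointer end, y across it, z out along the turning axis (the face's normal).
- isolator (a joint): Oven handle angle, rad: 0 = on (pointer up the slope); grows anticlockwise as seen facing the panel, to a hard stop at 1.571 = off (pointer to the box's left, +y). Starts at 0 to 0.4, takes about 0.15 N m, stays where left. Off counts above 1.4.
- hasp (a joint): Hasp angle, rad: 0 = folded on the face along its right edge, pointing up the slope; grows clockwise as seen facing the panel, about the face's normal, to a stop at 1.571 = fully out, pointing past the box's right side (-y). Starts at 0 to 0.12; about 1 N at the stud moves it; stays where left. Out counts above 1.3.
- hasp_stud (a point): Middle of the round steel stud on the hasp's free end, 26 mm out from the face's plane: 12 mm diameter, along the face's normal from 7 to 41 mm out. 75 mm from the pivot axis. The hasp is a steel strip 26 mm wide, 4 thick, that ends 14 mm beyond the stud. Axes: x from pivot to stud, z the face's normal.
- hasp_pivot (a point): On the hasp's pivot axis, 7 mm out from the face, in the lower right corner of the face. Same axes as hasp_stud.
- hasp_reach (a point): Fixed to the oven box: where the hasp strip under the stud comes when it is fully out, 57 mm beyond the box's right side, about 49 mm above the bench. Axes as oven_box.
- jar_center (a point): Small white lidded jar, loose, round, 58 mm diameter body (lid 60 mm, the top 18 mm), 110 mm tall, about 0.3 kg; the point is its centre, half-way up, 55 mm above its base; z along its axis. It starts upright on the bench right of the oven box, in the path of the hasp.
- other_box: The other isolator box, fixed: same console, same handle, axes and origin as oven_box, but no hasp. The two boxes stand side by side, about 0.34 to 0.46 m apart; which is left varies.
- other_switch (a joint): Handle of the other box, rad, 0 = on; must stay on (below 0.2).
- bowl: Steel bowl, loose, 150 mm diameter at the rim, 60 mm high, on the bench; origin at the centre of its underside.
- canister_center (a point): Steel canister, loose, upright, 94 mm diameter, 169 mm tall over its lid knob; the point is on its axis 85 mm above the bench.
- roll_center (a point): Upright paper roll on a holder, loose, 104 mm diameter (foot 120 mm), 254 mm tall; the point is on its axis 127 mm above the bench.
Mind the look-alikes: they are no part of the job. What is meant by the part that bears jar_center is not orange, and is the smaller of those in its own colour.

How it is judged:
By the outcome, as a careful person would: the job done as asked, in the order asked, and still so for the second after the job is handed in, with the robot touching nothing.
It also fails if it takes over 72 s, if anything falls off the work surface, if the arm or the gripper's body presses on something with over 40 N, if the wrist force passes 120 N, or if a joint passes its speed limit or range.

### The arm

A 6-joint arm with a two-finger parallel gripper is mounted at the origin on the work surface. World frame = base frame: x ahead of the robot, y to its left, z up, the work surface at z = 0. Lengths are in m, angles in degrees, forces in N, time in s.
With the tool pointing down it reaches from about 0.35 to 0.875 m from the base axis. Payload 4.2 kg.
Tool frame: the origin (TCP) lies midway between the tips of the shut fingers; the grasp point (between the pads) lies 19 mm behind it; z points along the fingers, x is the direction in which the jaws open and shut, and the axes are right-handed (so a half turn about z gives the same grasp; the last joint's range is limited). The gripper opens to 87 mm and grips with 3 to 60 N. Pads are 19 mm wide; open, the fingers measure 117 mm over their backs; the gripper's body (75 mm by 190 mm) begins 51 mm behind the grasp point.
Start: joints at [-50.615, 22.042, 0.453, 0, -68.411, -14.817], TCP at [0.26, -0.568, 0.223] pointing down, gripper open.
Joint ranges: [-179.83, 179.83], [-69.29, 118.12], [-61.27, 80.66], [-181.25, 117.63], [-171.15, -9.14], [-177.46, 177.46]. Speed limits (degrees/s): [159.86, 159.86, 180, 180, 180, 180].

### API

Orientations are given as a 3x3 rotation matrix whose columns are the frame's x, y, z axes.
In Python, from station import sense, capture, finish_job, find_in gives the robot as it stands.
- The arm moves only by the shell command python3 -m creep 'ROWS'. ROWS is JSON, a list of rows, each a list of 7 numbers: the shift along the tool's x, y, z in mm, then the turn, a rotation vector about the tool's x, y, z in degrees, then the opening, from 0 (shut) to 1 (fully open). A call has exactly 10 rows; each row shifts and turns the commanded pose from where the row before left it, along the tool's axes as they then stand; what a row does not reach is not made up. A row lasts 1/8 s, in which the tool goes at most 62.5 mm and 10.7 degrees, less where a joint would pass 70% of its speed; a pose out of reach is approached as far as the arm can. A call with a gripper value outside its range is refused whole. The fingers move at their own pace and stop on an object; the grip force is fixed at half the most. Time passes only in rows, so rows that do not move let the fingers close, or fill a call up. It gives the time, the measured TCP pose, the force and the opening at its end, in the units of the state.
- sense(): the state, without advancing time (a new reading comes with each control period).
- capture(name): name is "scene" or "top"; returns a dict with "color" (480x640x3 uint8, blue, green, red), "vertical_fov" (degrees; the focal length in pixels is half the picture's height over the tangent of half this angle, whatever the lens; pixels are square), "cx", "cy" (the principal point, pixels), "k1" (the pictures are not rectified: a ray, as slopes to the right and down, at radius r is drawn at 1 + k1 r^2 times it, then the intrinsics apply), "R" (3x3) and "t" (3): a world point X has camera coordinates R X + t. Camera axes: x right, y down, z forward; pixel columns grow to the right and rows downward; lengths in m; the calibration is good to about 2 mm. A picture is of the moment at which its call begins. There is no depth.
- finish_job(): hands the job in, once; it reports no verdict.
Trained networks look in the newest picture that a camera, given by its name, has taken for a name from the list of things; names that differ only in an ending like _2 or _b are one class to them, and where a whole thing is asked for, a point or a joint stands for the part that bears it (a point fixed in the world has none). Each returns a list of dicts, best first, with "p" (0 to 1); they miss things now and then, are a little off and sometimes report something else, mostly with a low value. They report only what shows in the picture. A call takes as long as a camera call. They do not tell look-alikes from the thing itself.
- find_in(camera, name): "xy" ([column, row] in pixels, amid what is visible of it).
The state is a dict: "time_s": time; "joints": joint angles; "joint_velocities": joint speeds; "effort": joint torques, N m; "tcp_pos": TCP position; "ee_rot": TCP orientation; "wrist_force": force on the tool from outside, world axes, zero at the start; "moment": the same for the moment, N m; "gripper_width": opening from 0.0 (shut) to 1.0 (fully open).
Only numpy, scipy, OpenCV 4.12 (cv2) and the standard library are available. Lean on these libraries where they do the work, as an engineer would, in place of code of your own. Each camera call takes 0.05 s, during which the arm holds its last target. There are 200 camera calls.

## Working session

There is one attempt and no reset: what is moved stays moved. The work goes in short steps, Python scripts to look and compute and a shell command to move; the robot and the scene stay as the last step left them, time stands still between calls to the robot, and variables do not carry over. Pictures are saved under pics/ and viewed, about 8 in all and at most 12, crops included, and the job is handed in when it is done.

```bash
mkdir -p pics; ls; python3 - <<'E'
from station import *
import cv2
s=sense(); print(s['time_s'],s['tcp_pos'],s['ee_rot'],s['gripper_width'])
for c in ("scene","top"):
    d=capture(c); cv2.imwrite(f"pics/{c}1.png",d["color"])
    print(c,{k:(v if k!='color' else 0) for k,v in d.items()})
    for n in ["oven_box","other_box","isolator_grip","hasp_stud","hasp_pivot","jar_center","bowl","canister_center","roll_center"]:
        print(n,[(([round(float(q)) for q in r['xy']]),round(float(r['p']),2)) for r in find_in(c,n)[:4]])
E
```

```text
pics
0.0 [ 0.25964008 -0.56786256  0.22146594] [[-4.15593613e-01  9.09549905e-01 -9.58719951e-04]
 [ 9.09547829e-01  4.15594714e-01  1.94457987e-03]
 [ 2.16713138e-03 -6.38466766e-05 -9.99997650e-01]] 0.9993440580746131
scene {'color': 0, 'vertical_fov': 56.6509606002814, 'cx': 318.0472216432539, 'cy': 240.60384361658657, 'k1': 0.009136011852610357, 'R': array([[ 0.66938677,  0.74275186,  0.01552499],
       [ 0.56921964, -0.49934235, -0.65318161],
       [-0.47739957,  0.44606826, -0.75704211]]), 't': array([-0.37199789, -0.25246531,  1.63576724])}
oven_box [([285, 284], 0.94)]
other_box [([382, 228], 0.68)]
isolator_grip [([280, 267], 0.64)]
hasp_stud [([259, 286], 0.61)]
hasp_pivot [([255, 285], 0.54)]
jar_center [([238, 306], 0.84), ([232, 247], 0.65), ([264, 344], 0.59)]
bowl [([150, 363], 0.59)]
canister_center [([372, 290], 0.88), ([284, 281], 0.56)]
roll_center [([423, 163], 0.64)]
top {'color': 0, 'vertical_fov': 47.29474404280865, 'cx': 318.0508964594328, 'cy': 242.69662375740313, 'k1': 0.0373088655990684, 'R': array([[ 0.00498246, -0.99979365,  0.01969332],
       [-0.99454096, -0.007007  , -0.10411141],
       [ 0.10422792, -0.01906708, -0.99437065]]), 't': array([-0.04726167,  0.57063342,  1.71664488])}
oven_box [([352, 243], 0.72)]
other_box [([234, 230], 0.56)]
isolator_grip [([346, 248], 0.69), ([223, 234], 0.56)]
hasp_stud [([370, 248], 0.67)]
hasp_pivot [([374, 249], 0.59)]
jar_center [([407, 196], 0.88), ([403, 246], 0.57), ([367, 305], 0.53)]
bowl [([478, 253], 0.64)]
canister_center [([304, 172], 0.79)]
roll_center [([136, 248], 0.94)]
```

View pics/scene1.png

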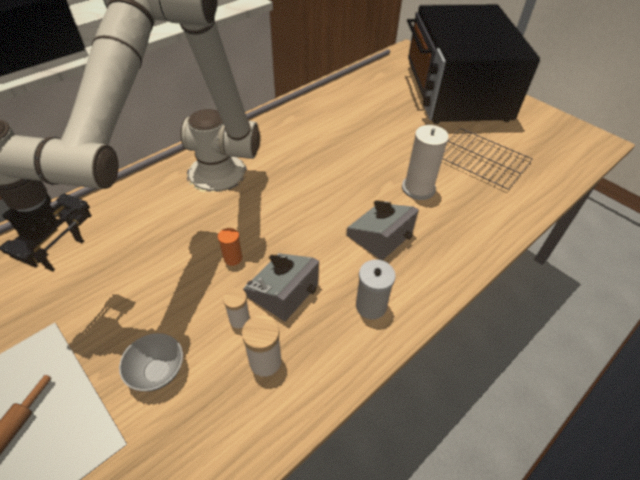

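View pics/top1.png

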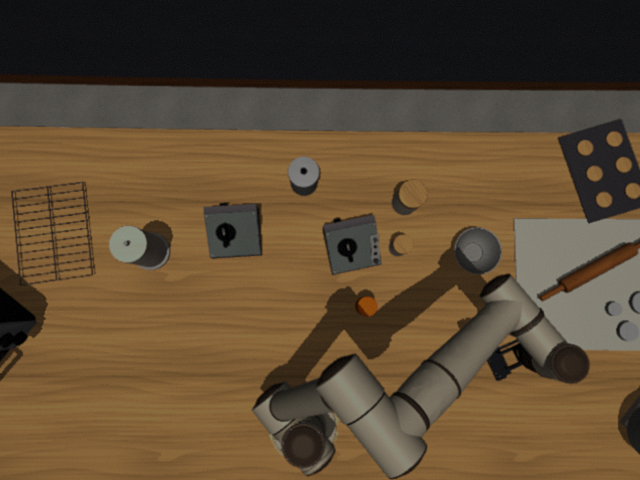

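The small white jar stands at top (402,244) and scene (237,308). The larger jar and the orange one are look-alikes. The oven box is at top (352,243), with the hasp at about (376,248). Next I'll make enlarged crops of the box.

```bash
cat > h.py <<'E'
import numpy as np, cv2
from station import *
def K(d):
    f=240/np.tan(np.radians(d['vertical_fov']/2)); return np.array([[f,0,d['cx']],[0,f,d['cy']],[0,0,1]])
def ray(d,uv):
    p=cv2.undistortPoints(np.array([[uv]],float),K(d),np.array([d['k1'],0,0,0]))[0,0]
    R,t=d['R'],d['t']; return -R.T@t, R.T@np.array([p[0],p[1],1])
def onz(d,uv,z):
    c,r=ray(d,uv); return c+r*(z-c[2])/r[2]
def proj(d,X):
    return cv2.projectPoints(np.array(X,float).reshape(-1,3),cv2.Rodrigues(d['R'])[0],d['t'],K(d),np.array([d['k1'],0,0,0]))[0][:,0]
def tri(rs):
    A=0;b=0
    for c,r in rs:
        r=r/np.linalg.norm(r);P=np.eye(3)-np.outer(r,r);A=A+P;b=b+P@c
    return np.linalg.solve(A,b)
E
python3 - <<'E'
from h import *
d={c:capture(c) for c in("scene","top")}
def t(a,b): print(tri([ray(d['scene'],a),ray(d['top'],b)]).round(3))
t((237,308),(402,246));t((263,350),(411,196));t((372,290),(304,174))
print('jar lid top',onz(d['top'],(402,243),.11).round(3), onz(d['scene'],(235,295),.11).round(3))
print('bowl',onz(d['top'],(478,250),.06).round(3),'orange',onz(d['top'],(367,307),.05).round(3),onz(d['scene'],(231,248),.05).round(3))
print('big',onz(d['top'],(412,193),.15).round(3),'can',onz(d['top'],(304,171),.169).round(3),'roll',onz(d['top'],(128,243),.254).round(3))
T=cv2.resize(d['top']['color'][200:280,315:425],None,fx=7,fy=7,interpolation=cv2.INTER_CUBIC)
cv2.imwrite('pics/t2.png',T)
S=cv2.resize(d['scene']['color'][240:340,220:330],None,fx=6,fy=6,interpolation=cv2.INTER_CUBIC)
cv2.imwrite('pics/s2.png',S)
E
```

```text
[ 0.562 -0.303  0.059]
[ 0.716 -0.33   0.082]
[ 0.777 -0.001  0.088]
jar lid top [ 0.563 -0.298  0.11 ] [ 0.559 -0.295  0.11 ]
bowl [ 0.548 -0.545  0.06 ] orange [ 0.368 -0.197  0.05 ] [ 0.374 -0.189  0.05 ]
big [ 0.71  -0.323  0.15 ] can [0.77  0.002 0.169] roll [0.543 0.482 0.254]
```

View pics/t2.png

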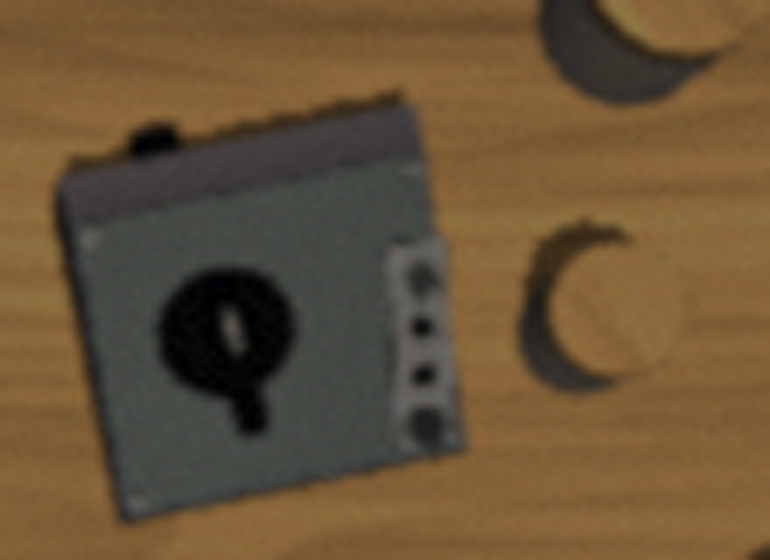

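View pics/s2.png

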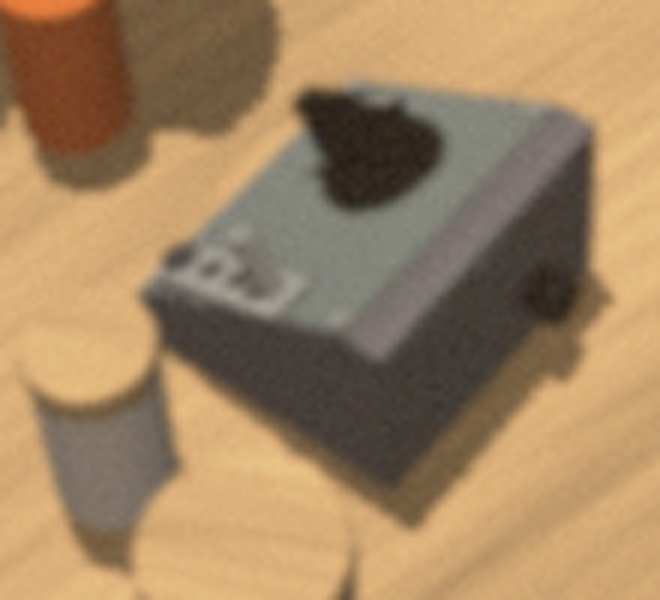

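The top crop shows the handle disc at (228,333) with its pointer mark a little anticlockwise, and the hasp folded with its stud near (422,275) and pivot near (427,425). The front corners are at (125,520) and (465,448). The scene crop agrees. Next I'll fit the box pose.

```bash
cat >> h.py <<'E'
def rz(a): c,s=np.cos(a),np.sin(a); return np.array([[c,-s,0],[s,c,0],[0,0,1]])
def face(s,y,o): # slope distance from front edge, y, out
    return np.array([-.07+.866*s-.5*o, y, .035+.5*s+.866*o])
E
python3 - <<'E'
from h import *
from scipy.optimize import least_squares
d={c:capture(c) for c in("scene","top")}
T=lambda u,v:(315+(u+.5)/7-.5,200+(v+.5)/7-.5); S=lambda u,v:(220+(u+.5)/6-.5,240+(v+.5)/6-.5)
FL,FR,BL,BR=[-.07,.08,.035],[-.07,-.08,.035],[.08,.08,.11],[.08,-.08,.11]
RR=[.06,-.08,.11]
obs=[('top',FL,T(125,520)),('top',FR,T(465,448)),('top',BL,T(63,172)),('top',BR,T(408,97)),
('scene',FR,S(145,292)),('scene',BR,S(380,358)),('scene',BL,S(592,130)),('scene',[.08,-.08,0],S(392,487))]
def W(p,X): return rz(p[2])@np.array(X)+[p[0],p[1],0]
def res(p): return np.concatenate([proj(d[c],W(p,X))[0]-uv for c,X,uv in obs])
r=least_squares(res,[.56,-.16,.17]);p=r.x;print(p,r.fun.round(1)); np.save('box.npy',p)
R=rz(p[2])
def facept(c,uv,o):
    cc,rr=ray(d[c],uv); n=R@[-.5,0,.866]; P=W(p,face(0,0,o)); X=cc+rr*((P-cc)@n)/(rr@n)
    b=R.T@(X-[p[0],p[1],0]); return ((b-face(0,0,o))@[.866,0,.5]).round(4),b[1].round(4)
print('disc',facept('top',T(228,328),.010));print('mark ends',facept('top',T(222,308),.046),facept('top',T(242,352),.046))
print('tail',facept('top',T(250,428),.046))
print('stud top',facept('top',T(423,277),.041),'pivot',facept('top',T(427,427),.01))
print('holes',facept('top',T(422,326),.007),facept('top',T(425,374),.007))
for c in d: print(c,[(n,find_in(c,n)[0]['xy']) for n in('isolator_grip','hasp_stud','hasp_pivot')])
for s,y,o in[(.016,-.062,.007),(.091,-.062,.026),(.016,-.137,.007),(.075,0,.034)]: print(s,y,W(p,face(s,y,o)).round(4),[proj(d[c],W(p,face(s,y,o)))[0].round(1) for c in d])
E
```

```text
[ 0.5573477  -0.15047243  0.21754208] [-0.7 -0.  -0.  -0.3 -1.2  0.4  0.5  0.4 -1.3 -0.   0.   0.7  0.7 -0.8
 -0.2  1.2]
disc (np.float64(0.0873), np.float64(0.0183))
mark ends (np.float64(0.1143), np.float64(0.023)) (np.float64(0.0918), np.float64(0.0177))
tail (np.float64(0.0551), np.float64(0.0197))
stud top (np.float64(0.1064), np.float64(-0.0656)) pivot (np.float64(0.0186), np.float64(-0.0626))
holes (np.float64(0.0669), np.float64(-0.0674)) (np.float64(0.0433), np.float64(-0.0657))
scene [('isolator_grip', [281.0, 267.4]), ('hasp_stud', [262.7, 285.8]), ('hasp_pivot', [253.4, 283.6])]
top [('isolator_grip', [351.9, 248.0]), ('hasp_stud', [370.7, 248.0]), ('hasp_pivot', [375.7, 247.1])]
0.016 -0.062 [ 0.5125 -0.2239  0.0491] [array([249. , 282.9]), array([375.3, 260.9])]
0.091 -0.062 [ 0.5666 -0.2119  0.103 ] [array([262.6, 281.2]), array([373.4, 242. ])]
0.016 -0.137 [ 0.5287 -0.2971  0.0491] [array([230.7, 301.1]), array([398.5, 256. ])]
0.075 0 [ 0.5358 -0.1552  0.1019] [array([272.2, 263.5]), array([354.9, 251.9])]
```

```bash
cat >> h.py <<'E'
from scipy.linalg import logm,expm
from scipy.spatial.transform import Rotation as Ro
def down(deg): # tool down, jaw axis at deg in the world
    a=np.radians(deg); x=np.array([np.cos(a),np.sin(a),0]); z=np.array([0,0,-1.]); return np.c_[x,np.cross(z,x),z]
def go(p,R,n=10,verb=True):
    s=sense(); A=np.eye(4);A[:3,:3]=Ro.from_matrix(s['ee_rot']).as_matrix();A[:3,3]=s['tcp_pos']
    B=np.eye(4);B[:3,:3]=R;B[:3,3]=p
    M=np.linalg.inv(A)@B; E=expm(np.real(logm(M))/n)
    print('per row x',n,(E[:3,3]*1000).round(1),Ro.from_matrix(E[:3,:3]).as_rotvec(degrees=True).round(2),'total',(M[:3,3]*1000).round(1))
E
python3 - <<'E'
from h import *
d={c:capture(c) for c in("scene","top")}; p=np.load('box.npy')
go([.561,-.299,.17],down(160))
print('hull check')
from scipy.optimize import minimize
W=lambda X:(rz(p[2])@np.array(X).T).T+[p[0],p[1],0]
reg={'top':(330,230,28,34),'scene':(264,250,34,28)}
k=8;m={}
for c,(x,y,w,h) in reg.items():
    g=d[c]['color'][y:y+h,x:x+w].max(2).astype(np.float32); m[c]=(cv2.resize(g,None,fx=k,fy=k,interpolation=cv2.INTER_CUBIC)<45)
    print(c,m[c].sum()/k/k, np.percentile(g,[2,10,30,50,80]))
def mask(c,s,y,th):
    x0,y0,w,h=reg[c]; M=np.zeros((h*k,w*k),np.uint8); a=np.linspace(0,2*np.pi,40)
    F=lambda P:[face(s+q[0],y+q[1],q[2]) for q in P]
    disc=[(.031*np.cos(t),.031*np.sin(t),o) for t in a for o in(0,.01)]
    cs,sn=np.cos(th),np.sin(th)
    def box(l0,l1,hw): return [(cs*l-sn*v,sn*l+cs*v,o) for l in(l0,l1) for v in(-hw,hw) for o in(.01,.046)]
    for P in(disc,box(-.034,.020,.007),box(.02,.034,.004)):
        uv=(proj(d[c],W(F(P)))-[x0,y0]+.5)*k
        cv2.fillConvexPoly(M,cv2.convexHull(uv.astype(np.int32)),1)
    return M>0
def cost(q,cs=('top','scene')): return sum(1-(mask(c,*q)&m[c]).sum()/(mask(c,*q)|m[c]).sum() for c in cs)
for cs in(('top','scene'),('top',),('scene',)):
    best=min((minimize(cost,[.087,.012,t],args=(cs,),method='Nelder-Mead',options=dict(initial_simplex=[[.087,.012,t],[.092,.012,t],[.087,.017,t],[.087,.012,t+.15]])) for t in(0,.2,.4)),key=lambda r:r.fun)
    print(cs,best.x.round(4),best.fun)
E
```

```text
per row x 10 [-2.3 41.4  5.3] [ 0.   -0.   -4.54] total [119.8 385.9  52.6]
hull check
top 308.578125 [ 2.  6. 35. 71. 74.]
scene 48.140625 [ 43.  47.  68. 131. 177.]
('top', 'scene') [0.0826 0.0191 0.0749] 0.9921719839147364
('top',) [0.083 0.019 0.052] 0.1115870153291253
('scene',) [ 0.0707  0.0205 -0.4354] 0.8552040523750358
```

```bash
python3 -m creep '[[-2.3,41.4,5.3,0,0,-4.54,1],[-2.3,41.4,5.3,0,0,-4.54,1],[-2.3,41.4,5.3,0,0,-4.54,1],[-2.3,41.4,5.3,0,0,-4.54,1],[-2.3,41.4,5.3,0,0,-4.54,1],[-2.3,41.4,5.3,0,0,-4.54,1],[-2.3,41.4,5.3,0,0,-4.54,1],[-2.3,41.4,5.3,0,0,-4.54,1],[-2.3,41.4,5.3,0,0,-4.54,1],[-2.3,41.4,5.3,0,0,-4.54,1]]'
python3 - <<'E'
from h import *
go([.561,-.299,.17],down(160))
d=capture('scene');p=np.load('box.npy')
cv2.imwrite('pics/s3.png',cv2.resize(d['color'][190:350,170:330],None,fx=3.7,fy=3.7,interpolation=cv2.INTER_CUBIC))
E
```

```text
time_s: 2.85
tcp_pos: [0.5618, -0.2979, 0.1693]
ee_rot: [[-0.94, 0.34, 0.0], [0.34, 0.94, -0.0], [-0.0, -0.0, -1.0]]
wrist_force: [0.5, -0.7, 0.1]
gripper_width: 1.002
per row x 10 [ 0.  -0.1 -0.1] [-0.    0.    0.01] total [ 0.3 -1.3 -0.7]
```

View pics/s3.png

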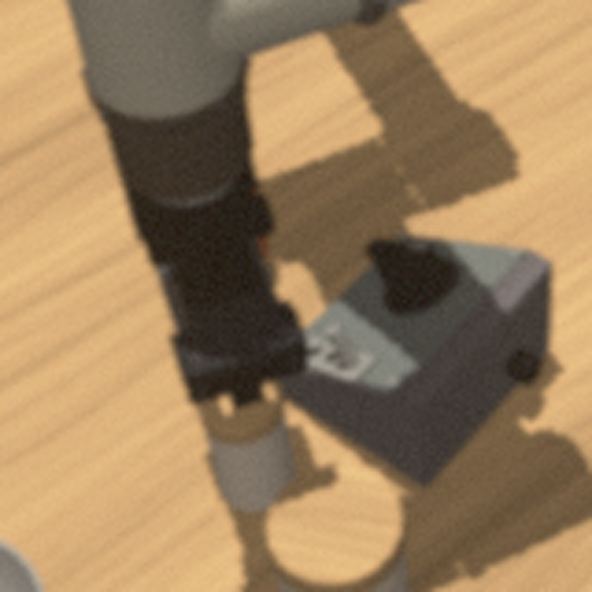

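The gripper is centred above the jar (jar body at about (252,465) in the crop, fingers straddling the lid). I'll go down and grip.

```bash
python3 -m creep '[[0,-1,20,0,0,0,1],[0,0,20,0,0,0,1],[0,0,20,0,0,0,1],[0,0,18,0,0,0,1],[0,0,15,0,0,0,1],[0,0,0,0,0,0,1],[0,0,0,0,0,0,0.6],[0,0,0,0,0,0,0.5],[0,0,0,0,0,0,0.5],[0,0,0,0,0,0,0.5]]'
```

```text
time_s: 4.15
tcp_pos: [0.561, -0.3001, 0.0771]
ee_rot: [[-0.94, 0.342, 0.001], [0.342, 0.94, -0.0], [-0.001, -0.0, -1.0]]
wrist_force: [-0.3, 0.1, 0.7]
gripper_width: 0.674
```

```bash
python3 -m creep '[[0,0,-10,0,0,0,0.4],[0,0,-20,0,0,0,0.4],[0,0,-20,0,0,0,0.4],[8,-12,-5,0,0,0,0.4],[16,-24,0,0,0,0,0.4],[20,-30,0,0,0,0,0.4],[22,-33,0,0,0,0,0.4],[22,-33,0,0,0,0,0.4],[20,-30,0,0,0,0,0.4],[13.5,-20,0,0,0,0,0.4]]'
python3 -m creep '[[8,-12,0,0,0,0,0.4],[2.2,-3,4,0,0,0,0.4],[0,0,15,0,0,0,0.4],[0,0,15,0,0,0,0.4],[0,0,10,0,0,0,0.4],[0,0,6,0,0,0,0.4],[0,0,3,0,0,0,0.4],[0,0,1,0,0,0,0.4],[0,0,0,0,0,0,0.4],[0,0,0,0,0,0,0.4]]'
```

```text
time_s: 5.4
tcp_pos: [0.381, -0.4296, 0.1306]
ee_rot: [[-0.939, 0.345, -0.002], [0.345, 0.939, 0.002], [0.003, 0.001, -1.0]]
wrist_force: [0.1, 0.8, -4.1]
gripper_width: 0.673
time_s: 6.65
tcp_pos: [0.3696, -0.4401, 0.078]
ee_rot: [[-0.94, 0.343, 0.001], [0.343, 0.94, -0.001], [-0.001, -0.0, -1.0]]
wrist_force: [-0.4, -0.3, -3.6]
gripper_width: 0.677
```

```bash
python3 -m creep '[[0,0,1,0,0,0,0.4],[0,0,0.5,0,0,0,0.4],[0,0,0,0,0,0,0.7],[0,0,0,0,0,0,0.85],[0,0,0,0,0,0,1],[0,0,0,0,0,0,1],[0,0,-10,0,0,0,1],[0,0,-30,0,0,0,1],[0,0,-50,0,0,0,1],[0,0,-50,0,0,0,1]]'
python3 - <<'E'
from h import *
d={c:capture(c) for c in("scene","top")}; p=np.load('box.npy')
for c in d: print(c,[(r['xy'],r['p']) for r in find_in(c,'jar_center')])
print(proj(d['scene'],[[.37,-.44,.055],[.37,-.44,.11]]),proj(d['top'],[[.37,-.44,.055]]))
b=rz(p[2])
def fr(jawdir): # tool z=-n, jaw along given face dir (box frame)
    z=-(b@[-.5,0,.866]); x=b@np.array(jawdir,float); x/=np.linalg.norm(x); return np.c_[x,np.cross(z,x),z]
P=lambda s,y,o:b@face(s,y,o)+[p[0],p[1],0]
print(sense()['joints'])
th=.06
Y=np.array([-np.sin(th)*.866,np.cos(th),-np.sin(th)*.5])
for sg in(1,-1):
  go(P(.083,.019,.12),fr(sg*Y))
print(P(.083,.019,.034),P(.083,.019,.12),fr(-Y))
E
```

```text
time_s: 7.9
tcp_pos: [0.3692, -0.4399, 0.2182]
ee_rot: [[-0.94, 0.342, 0.0], [0.342, 0.94, -0.0], [-0.0, -0.0, -1.0]]
wrist_force: [0.3, -0.2, 0.0]
gripper_width: 1.0
scene [([264.2, 343.4], 0.86), ([152.7, 289.0], 0.83), ([229.7, 246.0], 0.55)]
top [([408.8, 195.5], 0.97), ([365.6, 306.5], 0.86), ([446.5, 309.5], 0.49)]
[[153.65168846 292.42233785]
 [148.16569325 280.67382401]] [[445.24290061 307.00744624]]
[-3.38321139e+01  1.72639789e+01 -7.35100648e+00 -1.68587728e-02
 -6.51817468e+01  1.38004328e+01]
per row x 10 [12.4 29.9 10.2] [-2.68 -1.56  5.28] total [-17.6 321.2  37.3]
per row x 10 [-33.   21.1   1.9] [  1.84  -3.17 -12.25] total [-17.6 321.2  37.3]
[ 0.53848134 -0.13518403  0.105944  ] [ 0.49649481 -0.14446474  0.18042   ] [[ 0.26614684 -0.83112613  0.48821545]
 [-0.96346611 -0.24512085  0.10791514]
 [ 0.02998201 -0.49910031 -0.866     ]]
```

```bash
python3 -m creep '[[12.4,29.9,10.2,-2.68,-1.56,5.28,0.45],[12.4,29.9,10.2,-2.68,-1.56,5.28,0.45],[12.4,29.9,10.2,-2.68,-1.56,5.28,0.45],[12.4,29.9,10.2,-2.68,-1.56,5.28,0.45],[12.4,29.9,10.2,-2.68,-1.56,5.28,0.45],[12.4,29.9,10.2,-2.68,-1.56,5.28,0.45],[12.4,29.9,10.2,-2.68,-1.56,5.28,0.45],[12.4,29.9,10.2,-2.68,-1.56,5.28,0.45],[12.4,29.9,10.2,-2.68,-1.56,5.28,0.45],[12.4,29.9,10.2,-2.68,-1.56,5.28,0.45]]'
cat >> h.py <<'E'
p=np.load('box.npy'); b=rz(p[2])
def fr(th): # tool z=-n, jaw axis = box +y turned by th (anticlockwise) in the face
    z=-(b@[-.5,0,.866]); x=b@np.array([-np.sin(th)*.866,np.cos(th),-np.sin(th)*.5]); x/=np.linalg.norm(x); return np.c_[x,np.cross(z,x),z]
P=lambda s,y,o:b@face(s,y,o)+[p[0],p[1],0]
E
python3 - <<'E'
from h import *
print(sense()['joints'].round(1) if hasattr(sense()['joints'],'round') else sense()['joints'])
go(P(.083,.019,.016),fr(.06),1)
d=capture('scene');cv2.imwrite('pics/s4.png',cv2.resize(d['color'][200:320,200:330],None,fx=5,fy=5,interpolation=cv2.INTER_CUBIC))
E
```

```text
time_s: 9.35
tcp_pos: [0.4955, -0.1431, 0.1781]
ee_rot: [[-0.264, 0.834, 0.486], [0.964, 0.241, 0.11], [-0.025, 0.497, -0.867]]
wrist_force: [-0.2, 0.0, 0.0]
gripper_width: 0.451
[ -4.    4.  -30.6 -18.  -27.8 -56.4]
per row x 1 [ -1.9   1.9 102.4] [-0.14 -0.16 -0.27] total [ -1.9   1.9 102.4]
```

View pics/s4.png

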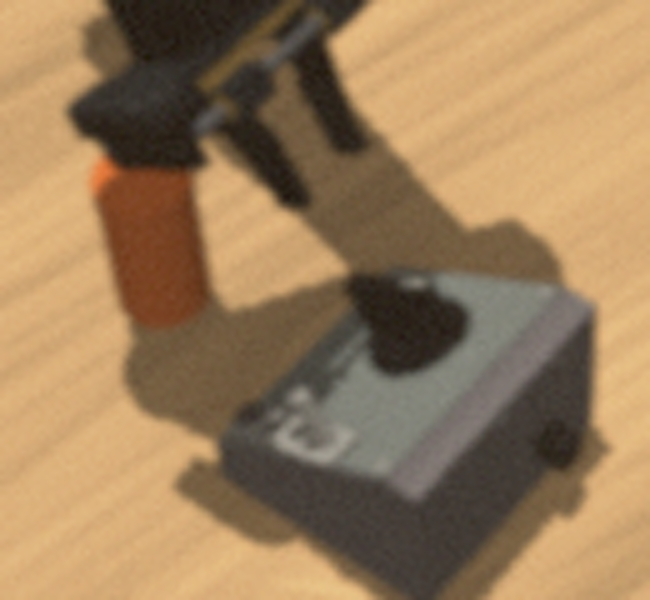

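The fingers straddle the handle on the oven box (handle at about (410,325) in the crop). I'll advance along the normal and pinch.

```bash
python3 -m creep '[[-2,2,20,0,0,0,0.45],[0,0,25,0,0,0,0.45],[0,0,25,0,0,0,0.45],[0,0,20,0,0,0,0.45],[0,0,11,0,0,0,0.45],[0,0,0,0,0,0,0.45],[0,0,0,0,0,0,0.3],[0,0,0,0,0,0,0.1],[0,0,0,0,0,0,0.05],[0,0,0,0,0,0,0.05]]'
python3 - <<'E'
from h import *
s=sense();print(s['joints'],s['moment'])
go(P(.083,.019,.016),fr(.06),1)
E
```

```text
time_s: 10.65
tcp_pos: [0.5464, -0.1321, 0.0933]
ee_rot: [[-0.268, 0.833, 0.485], [0.963, 0.244, 0.114], [-0.023, 0.497, -0.867]]
wrist_force: [-3.3, 11.0, 5.3]
gripper_width: 0.161
[ -3.35918359  15.84107    -28.41677773 -26.23120402 -18.7451944
 -47.82022462] [2.4473822  0.97606125 1.39205636]
per row x 1 [-1.3 -1.   2.8] [-0.13 -0.39 -0.1 ] total [-1.3 -1.   2.8]
```

```bash
python3 -m creep '[[1,0,0,0,0,0,0.05],[0,0,0,0,0,-5,0.05],[0,0,0,0,0,-8,0.05],[0,0,0,0,0,-8,0.05],[0,0,0,0,0,-8,0.05],[0,0,0,0,0,-8,0.05],[0,0,0,0,0,-8,0.05],[0,0,0,0,0,-8,0.05],[0,0,0,0,0,-6,0.05],[0,0,0,0,0,0,0.05]]'
python3 - <<'E'
from h import *
s=sense();print(s['joints'],s['moment'],(np.array(s['ee_rot']).T@s['wrist_force']).round(1))
go(P(.083,.019,.016),fr(.06),1);go(P(.083,.019,.016),fr(np.pi/2),1)
E
```

```text
time_s: 11.9
tcp_pos: [0.547, -0.1327, 0.0936]
ee_rot: [[-0.85, 0.2, 0.487], [0.287, 0.952, 0.111], [-0.441, 0.234, -0.867]]
wrist_force: [-2.5, 4.7, 4.3]
gripper_width: 0.157
[ -3.28294342  15.83307295 -28.52049351 -25.99447995 -18.44322522
  10.94441775] [1.04348575 0.96053619 0.87935959] [ 1.5  5.  -4.4]
per row x 1 [ 1.  -1.2  2.8] [ 0.06 -0.2  58.95] total [ 1.  -1.2  2.8]
per row x 1 [ 1.  -1.2  2.8] [  0.17  -0.1  -27.62] total [ 1.  -1.2  2.8]
```

```bash
python3 -m creep '[[0,0,0,0,0,-6,0.05],[0,0,0,0,0,-6,0.05],[0,0,0,0,0,-6,0.05],[0,0,0,0,0,-5,0.05],[0,0,0,0,0,-4,0.05],[0,0,0,0,0,-2,0.05],[0,0,0,0,0,-1,0.05],[0,0,0,0,0,0,0.05],[0,0,0,0,0,0,0.05],[0,0,0,0,0,0,0.05]]'
python3 - <<'E'
from h import *
s=sense();R=np.array(s['ee_rot']).T;print(s['joints'],(R@s['moment']).round(2),(R@s['wrist_force']).round(1))
go(P(.083,.019,.016),fr(np.pi/2),1)
E
```

```text
time_s: 13.15
tcp_pos: [0.5474, -0.1328, 0.0938]
ee_rot: [[-0.837, -0.249, 0.488], [-0.223, 0.968, 0.111], [-0.5, -0.016, -0.866]]
wrist_force: [-1.4, 5.5, 6.5]
gripper_width: 0.165
[ -3.29981515  15.83754219 -28.48710717 -26.05918686 -18.40353083
  40.77582444] [-1.56  0.38  0.71] [-3.3  5.6 -5.7]
per row x 1 [ 1.9 -0.3  2.8] [0.17 0.02 2.14] total [ 1.9 -0.3  2.8]
```

```bash
python3 -m creep '[[0,0,0,0,0,0,0.3],[0,0,0,0,0,0,0.45],[0,0,0,0,0,0,0.45],[0,0,-8,0,0,0,0.45],[0,0,-20,0,0,0,0.45],[0,0,-30,0,0,0,0.45],[0,0,-30,0,0,0,0.45],[0,0,-12,0,0,0,0.45],[0,0,0,0,0,0,0.45],[0,0,0,0,0,0,0.45]]'
python3 - <<'E'
from h import *
print(sense()['wrist_force'])
d=capture('scene');t=capture('top')
a=cv2.resize(d['color'][235:335,240:330],(540,600),interpolation=cv2.INTER_CUBIC)
cv2.imwrite('pics/s5.png',a); 
F=lambda l,v,o:P(.083+v*0,.019+l,o)
print('scene: pointer tip/ tail/ pivot / stud top', ((proj(d,[F(.034,0,.046),F(-.034,0,.046),P(.0165,-.062,.007),P(.0915,-.062,.041)])-[240,235])*6).round())
E
```

```text
time_s: 14.4
tcp_pos: [0.4981, -0.1443, 0.1785]
ee_rot: [[-0.838, -0.252, 0.485], [-0.227, 0.968, 0.11], [-0.497, -0.018, -0.868]]
wrist_force: [-0.5, -0.3, -0.2]
gripper_width: 0.45
[-0.47862923 -0.32666691 -0.17329862]
scene: pointer tip/ tail/ pivot / stud top [[265.  81.]
 [172. 174.]
 [ 55. 287.]
 [121. 252.]]
```

View pics/s5.png

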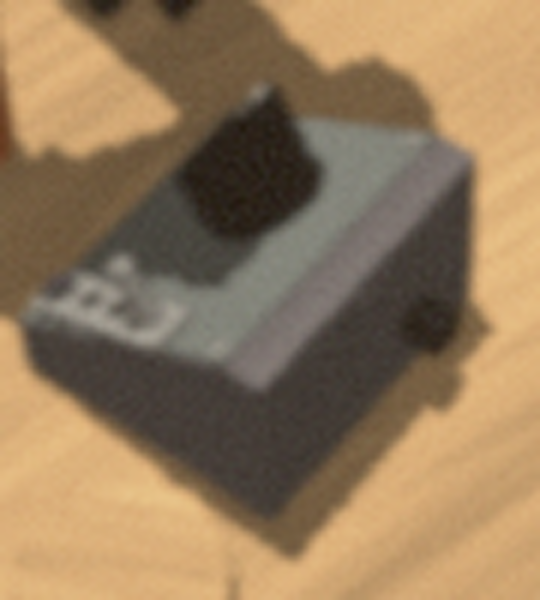

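The pale pointer mark is now at crop (262,90), within 10 px of the predicted off position (265,81), so the isolator is off. The stud's rod top is near (120,262), also close to the prediction. Next is the hasp.

```bash
python3 - <<'E'
from h import *
go(P(.0914,-.0655,.07),fr(np.pi/2-.05),5)
E
```

```text
per row x 5 [ -1.5 -16.9   9.4] [ 0.03 -0.04  1.05] total [ -4.7 -84.7  47. ]
```

```bash
python3 -m creep '[[-1.5,-17,0,0,0,1,0.45],[-1.5,-17,0,0,0,1,0.45],[-1.5,-17,0,0,0,1,0.45],[-1.5,-17,10,0,0,1,0.45],[-1.5,-17,20,0,0,1,0.45],[0,0,17,0,0,0,0.45],[0,0,0,0,0,0,0.45],[0,0,0,0,0,0,0.45],[0,0,0,0,0,0,0.45],[0,0,0,0,0,0,0.45]]'
python3 - <<'E'
from h import *
go(P(.0914,-.0655,.011),fr(np.pi/2-.05),1)
d=capture('scene')
cv2.imwrite('pics/s6.png',cv2.resize(d['color'][220:320,210:310],None,fx=6,fy=6,interpolation=cv2.INTER_CUBIC))
print(((proj(d,[P(.0914,-.0655,.041),P(.0914,-.0655,.011),sense()['tcp_pos']])-[210,220])*6).round())
E
```

```text
time_s: 15.75
tcp_pos: [0.5465, -0.2205, 0.1434]
ee_rot: [[-0.855, -0.179, 0.487], [-0.143, 0.984, 0.11], [-0.499, 0.024, -0.866]]
wrist_force: [0.8, 0.4, -0.0]
gripper_width: 0.448
per row x 1 [ 1.1  0.3 60.7] [ 0.11 -0.05  0.3 ] total [ 1.1  0.3 60.7]
[[296. 347.]
 [326. 397.]
 [264. 295.]]
```

View pics/s6.png

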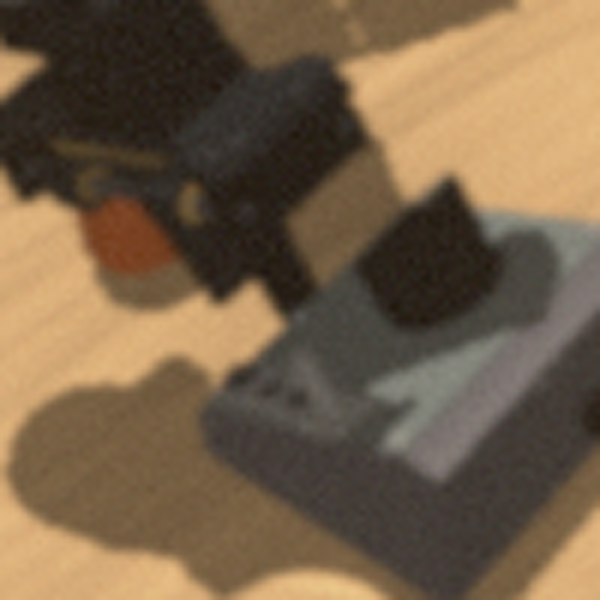

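The stud rod runs from about (300,350) to (330,400), as predicted, so I'll go down and pinch.

```bash
python3 -m creep '[[1,0,15,0,0,0,0.45],[0,0,20,0,0,0,0.45],[0,0,15,0,0,0,0.45],[0,0,9,0,0,0,0.45],[0,0,0,0,0,0,0.45],[0,0,0,0,0,0,0.3],[0,0,0,0,0,0,0.2],[0,0,0,0,0,0,0.05],[0,0,0,0,0,0,0.05],[0,0,0,0,0,0,0.05]]'
python3 - <<'E'
from h import *
s=sense();R=np.array(s['ee_rot']).T;print((R@s['wrist_force']).round(1),s['joints'])
q=b.T@(np.array(s['tcp_pos'])-[p[0],p[1],0])-face(0,0,0); print('s,y,o',q@[.866,0,.5],q[1],q@[-.5,0,.866])
E
```

```text
time_s: 17.05
tcp_pos: [0.5772, -0.215, 0.0932]
ee_rot: [[-0.852, -0.178, 0.492], [-0.143, 0.984, 0.107], [-0.503, 0.021, -0.864]]
wrist_force: [5.8, 1.3, 0.2]
gripper_width: 0.124
[-5.2  0.3  2.8] [-13.9589      20.72737566 -18.80708724 -30.45969061 -26.08701648
  48.55472434]
s,y,o 0.09442140350447509 -0.06730124976428757 0.012656515260617325
```

```bash
python3 - <<'E'
from h import *
d=capture('scene');t=capture('top')
a=cv2.resize(d['color'][240:310,220:290],None,fx=8,fy=8,interpolation=cv2.INTER_CUBIC)
a=np.clip(a.astype(float)*1.6,0,255)
cv2.imwrite('pics/s7.png',a)
print(((proj(d,[P(.0914,-.0655,.041),P(.0914,-.0655,.011),sense()['tcp_pos']])-[220,240])*8).round())
E
```

```text
[[314. 303.]
 [355. 370.]
 [355. 371.]][ WARN:0@2.862] global loadsave.cpp:1063 imwrite_ Unsupported depth image for selected encoder is fallbacked to CV_8U.
```

View pics/s7.png

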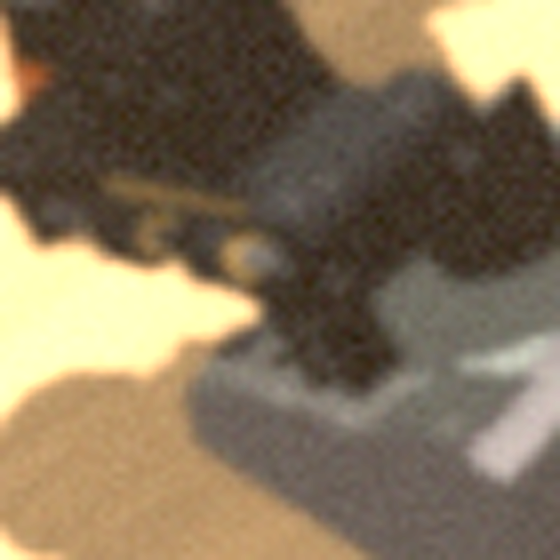

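The fingers enclose the stud at about (350,370), with the rod hidden between them. The width of 10.8 mm suggests a pad-edge hold, so I'll re-grip 4 mm to the left and compare.

```bash
python3 -m creep '[[0,0,0,0,0,0,0.25],[0,0,0,0,0,0,0.25],[-1,4,0,0,0,0,0.25],[0,0,0,0,0,0,0.25],[0,0,0,0,0,0,0.15],[0,0,0,0,0,0,0.05],[0,0,0,0,0,0,0.05],[0,0,0,0,0,0,0.05],[0,0,0,0,0,0,0.05],[0,0,0,0,0,0,0.05]]'
python3 - <<'E'
from h import *
s=sense();R=np.array(s['ee_rot']).T;print((R@s['wrist_force']).round(1),(R@s['moment']).round(2),s['gripper_width'])
E
```

```text
time_s: 18.4
tcp_pos: [0.5766, -0.2106, 0.0928]
ee_rot: [[-0.853, -0.178, 0.49], [-0.143, 0.984, 0.108], [-0.501, 0.022, -0.865]]
wrist_force: [4.9, 1.5, -0.1]
gripper_width: 0.124
[-4.4  0.5  2.7] [-0.03 -0.08  0.01] 0.12378701291065185
```

The width is the same at both spots (0.124), so the rod sits well within the pads. I'll start the arc, with the tool turning about the pivot.

```bash
python3 -m creep '[[0,-3.9,0,0,0,3,0.05],[0.1,-7.85,0,0,0,6,0.05],[0.1,-7.85,0,0,0,6,0.05],[0.1,-7.85,0,0,0,6,0.05],[0.1,-7.85,0,0,0,6,0.05],[0.1,-7.85,0,0,0,6,0.05],[0,-3.9,0,0,0,3,0.05],[0,0,0,0,0,0,0.05],[0,0,0,0,0,0,0.05],[0,0,0,0,0,0,0.05]]'
cat >> h.py <<'E'
def rep():
    s=sense();R=np.array(s['ee_rot']);print('tool F',(R.T@s['wrist_force']).round(1),s['gripper_width'],np.round(s['joints'],1))
    q=b.T@(np.array(s['tcp_pos'])-[p[0],p[1],0])-face(0,0,0); print('s,y,o',np.round([q@[.866,0,.5],q[1],q@[-.5,0,.866]],4))
    x=b.T@R[:,0]; print('jaw deg',np.degrees(np.arctan2(-(x@[.866,0,.5]),x[1])).round(1))
E
python3 -c "
from h import *
rep()"
```

```text
time_s: 19.65
tcp_pos: [0.5728, -0.2568, 0.0849]
ee_rot: [[-0.796, 0.358, 0.489], [0.462, 0.88, 0.107], [-0.392, 0.311, -0.866]]
wrist_force: [4.9, -3.5, -1.0]
gripper_width: 0.129
tool F [-5.2 -1.7  2.9] 0.12866175736990312 [-19.2  22.9 -15.8 -32.6 -29.1  18.8]
s,y,o [ 0.0787 -0.1072  0.0121]
jaw deg 51.5
```

```bash
python3 -m creep '[[0,-3.9,0,0,0,3,0.05],[0.1,-7.85,0,0,0,6,0.05],[0.1,-7.85,0,0,0,6,0.05],[0.1,-7.85,0,0,0,6,0.05],[0.1,-7.85,0,0,0,6,0.05],[0.1,-7.85,0,0,0,6,0.05],[0.1,-7.85,0,0,0,6,0.05],[0.1,-7.85,0,0,0,6,0.05],[0,0,0,0,0,0,0.05],[0,0,0,0,0,0,0.05]]'
python3 -c "
from h import *
rep()"
```

```text
time_s: 20.9
tcp_pos: [0.536, -0.2939, 0.0594]
ee_rot: [[-0.312, 0.817, 0.485], [0.949, 0.297, 0.11], [-0.054, 0.495, -0.867]]
wrist_force: [1.1, -2.2, -0.1]
gripper_width: 0.123
tool F [-2.4  0.2  0.3] 0.12310302224097856 [-25.8  24.6 -16.1 -37.6 -30.6 -15.6]
s,y,o [ 0.028  -0.1354  0.0121]
jaw deg 6.5
```

```bash
python3 -m creep '[[0,-3.9,0,0,0,3,0.05],[0,-3.9,0,0,0,3,0.05],[0,-2.6,0,0,0,2,0.05],[0,-1.3,0,0,0,1,0.05],[0,-1.3,0,0,0,0,0.05],[0,0,0,0,0,0,0.05],[0,0,0,0,0,0,0.05],[0,0,0,0,0,0,0.05],[0,0,0,0,0,0,0.05],[0,0,0,0,0,0,0.05]]'
python3 -c "
from h import *
rep()"
```

```text
time_s: 22.15
tcp_pos: [0.534, -0.2956, 0.0584]
ee_rot: [[-0.181, 0.848, 0.498], [0.983, 0.146, 0.109], [0.02, 0.509, -0.86]]
wrist_force: [17.5, 8.8, 5.8]
gripper_width: 0.129
tool F [ 5.6 19.   4.7] 0.1289644437493365 [-26.6  24.6 -16.2 -39.3 -30.4 -22.2]
s,y,o [ 0.0255 -0.1367  0.0124]
jaw deg -2.3
```

The tool met 19 N, probably the stop. I'll release, back off and check.

```bash
python3 -m creep '[[0,0,0,0,0,0,0.15],[0,0,0,0,0,0,0.3],[0,0,0,0,0,0,0.3],[0,0,-8,0,0,0,0.3],[0,0,-20,0,0,0,0.3],[0,0,-30,0,0,0,0.3],[0,0,-40,0,0,0,0.3],[0,0,-40,0,0,0,0.3],[0,0,0,0,0,0,0.3],[0,0,0,0,0,0,0.3]]'
python3 - <<'E'
from h import *
rep()
d=capture('scene');t=capture('top')
f=lambda d,x,y:cv2.resize(d['color'][y:y+75,x:x+75],(400,400),interpolation=cv2.INTER_CUBIC)
a=np.hstack([f(d,205,265),f(t,345,215)]);cv2.imwrite('pics/s8.png',np.clip(a.astype(float)*1.4,0,255).astype(np.uint8))
k=400/75
for A in(80,85,90):
    c,s_=np.cos(np.radians(A)),np.sin(np.radians(A)); X=[P(.0175+.075*c,-.062-.075*s_,.041),P(.0175+.089*c,-.062-.089*s_,.005)]
    print(A,((proj(d,X)-[205,265])*k).round().tolist(),((proj(t,X)-[345,215])*k+[400,0]).round().tolist())
for c in('scene','top'):print(find_in(c,'hasp_stud'))
E
```

```text
time_s: 23.4
tcp_pos: [0.4578, -0.3121, 0.1732]
ee_rot: [[-0.178, 0.855, 0.487], [0.984, 0.142, 0.109], [0.025, 0.498, -0.867]]
wrist_force: [-0.2, -0.4, -0.8]
gripper_width: 0.299
tool F [-0.4 -0.6  0.6] 0.29933427884251074 [-31.   11.5 -17.5 -30.5 -42.6 -29.8]
s,y,o [ 0.0153 -0.1363  0.1507]
jaw deg -2.6
80 [[122.0, 146.0], [141.0, 218.0]] [[695.0, 221.0], [702.0, 187.0]]
85 [[114.0, 145.0], [131.0, 217.0]] [[698.0, 231.0], [705.0, 198.0]]
90 [[106.0, 144.0], [122.0, 215.0]] [[700.0, 241.0], [707.0, 210.0]]
[{'xy': [241.6, 296.0], 'p': 0.82}]
[{'xy': [385.7, 257.4], 'p': 0.55}]
```

View pics/s8.png

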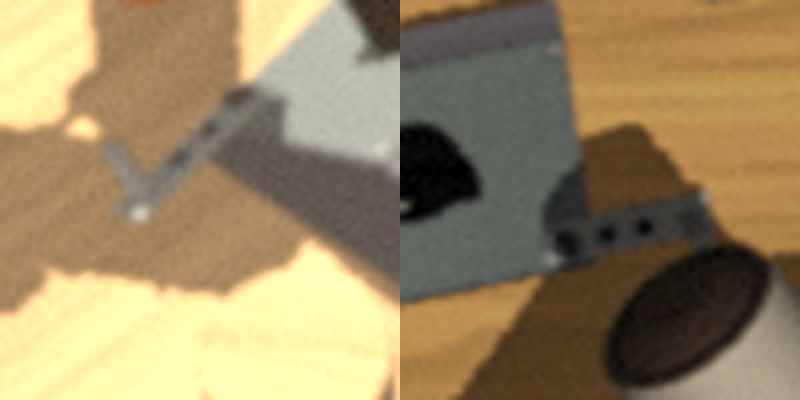

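The hasp sticks out past the box's right side. The stud top is at (113,143) in the left half, and the strip end is at about (705,203) in the right half. That puts it at roughly 85–87°, and "out" counts above 74.5°. To be sure it is on its stop, I'll nudge the stud down-slope with shut fingers.

```bash
python3 -m creep '[[0,15,0,0,0,0,0],[0,16,20,0,0,0,0],[0,0,30,0,0,0,0],[0,0,30,0,0,0,0],[0,0,30,0,0,0,0],[0,0,15,0,0,0,0],[0,0,8,0,0,0,0],[0,0,0,0,0,0,0],[0,0,0,0,0,0,0],[0,0,0,0,0,0,0]]'
python3 -c "
from h import *
rep()"
python3 -m creep '[[0,-2,0,0,0,0,0],[0,-2,0,0,0,0,0],[0,-2,0,0,0,0,0],[0,-2,0,0,0,0,0],[0,-2,0,0,0,0,0],[0,0,0,0,0,0,0],[0,0,0,0,0,0,0],[0,0,0,0,0,0,0],[0,0,0,0,0,0,0],[0,0,0,0,0,0,0]]'
python3 -c "
from h import *
rep()"
```

```text
time_s: 24.85
tcp_pos: [0.5497, -0.2935, 0.0739]
ee_rot: [[-0.178, 0.855, 0.487], [0.984, 0.143, 0.109], [0.024, 0.499, -0.866]]
wrist_force: [1.0, -0.4, 0.1]
gripper_width: 0.006
tool F [-0.5  0.9  0.4] 0.006216120202095007 [-24.7  24.  -14.9 -35.5 -31.4 -28. ]
s,y,o [ 0.0468 -0.138   0.0179]
jaw deg -2.6
time_s: 26.1
tcp_pos: [0.5411, -0.2945, 0.0679]
ee_rot: [[-0.178, 0.855, 0.486], [0.984, 0.143, 0.11], [0.025, 0.498, -0.867]]
wrist_force: [-0.3, 0.5, -0.0]
gripper_width: 0.009
tool F [ 0.5 -0.2 -0. ] 0.008915906974488772 [-25.4  24.1 -15.6 -36.5 -31.2 -26.3]
s,y,o [ 0.0364 -0.1372  0.017 ]
jaw deg -2.6
```

```bash
python3 -m creep '[[0,-1,0,0,0,0,0],[0,-1,0,0,0,0,0],[0,-1,0,0,0,0,0],[0,-1,0,0,0,0,0],[0,-1,0,0,0,0,0],[0,0,0,0,0,0,0],[0,0,0,0,0,0,0],[0,0,0,0,0,0,0],[0,0,0,0,0,0,0],[0,0,0,0,0,0,0]]'
python3 -c "
from h import *
rep()"
```

```text
time_s: 27.35
tcp_pos: [0.5397, -0.2949, 0.0672]
ee_rot: [[-0.179, 0.853, 0.491], [0.984, 0.143, 0.109], [0.023, 0.502, -0.865]]
wrist_force: [8.0, 4.5, 2.6]
gripper_width: 0.004
tool F [3.1 8.8 2.1] 0.004384221433238973 [-25.6  24.1 -15.7 -37.1 -31.  -25.5]
s,y,o [ 0.0348 -0.1372  0.0171]
jaw deg -2.5
```

Only 1 N moves the hasp, but here it holds against 9 N at the stud, so it is on its stop. I'll back away and do the final check.

```bash
python3 -m creep '[[0,6,0,0,0,0,0],[0,6,0,0,0,0,0],[0,0,-20,0,0,0,0],[0,0,-40,0,0,0,0],[0,0,-50,0,0,0,0],[0,0,-50,0,0,0,0],[0,-20,-40,0,0,0,0],[0,-30,-20,0,0,0,0],[0,-30,0,0,0,0,0],[0,0,0,0,0,0,0]]'
python3 - <<'E'
from h import *
rep()
d=capture('scene');t=capture('top');cv2.imwrite('pics/f.png',d['color'])
for n in['bowl','canister_center','roll_center','jar_center','hasp_stud']: print(n,[[np.round(r['xy']).tolist() for r in find_in(c,n)[:3]] for c in('scene','top')])
r=P(.0165,-.137,.007);j=np.array([.37,-.44]);print('jar-reach',np.linalg.norm(r[:2]-j))
print('jar pred',proj(d,[[.37,-.44,.055]]))
E
```

```text
time_s: 28.6
tcp_pos: [0.369, -0.3291, 0.2223]
ee_rot: [[-0.175, 0.857, 0.485], [0.984, 0.14, 0.109], [0.025, 0.497, -0.867]]
wrist_force: [0.4, -0.4, 0.3]
gripper_width: 0.003
tool F [-0.4  0.4 -0.2] 0.0029829518249037085 [-39.7   4.3 -18.3 -29.9 -52.1 -25.1]
s,y,o [-0.0384 -0.1337  0.2384]
jaw deg -2.8
bowl [[[150.0, 364.0]], [[478.0, 250.0], [384.0, 256.0]]]
canister_center [[[373.0, 289.0], [237.0, 295.0]], [[304.0, 178.0]]]
roll_center [[[422.0, 162.0]], [[141.0, 247.0]]]
jar_center [[[264.0, 342.0], [155.0, 288.0], [231.0, 247.0]], [[367.0, 304.0], [408.0, 195.0], [448.0, 304.0]]]
hasp_stud [[[242.0, 294.0], [282.0, 284.0]], [[387.0, 259.0]]]
jar-reach 0.21390547625139655
jar pred [[153.65168846 292.42233785]]
```

View pics/f.png

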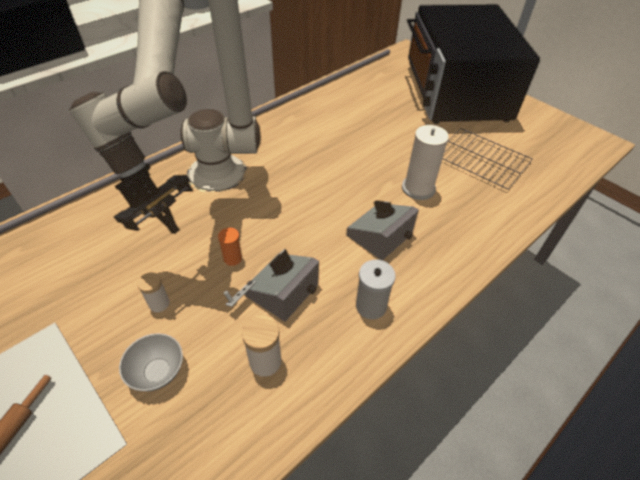

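The final picture shows the jar upright at (155,293), the oven handle turned at (282,262), the hasp out at (238,293), the other box unchanged at (385,208), and the bowl, canister and roll where they were. The arm is clear, so I'm handing in.

```bash
python3 -c "
from station import *
print(finish_job())"
```

```text
the job is handed in; nothing more can be done
None
```

The job is done in the order asked and handed in at about 28.7 s of the 72 s allowed.

- **Jar:** The small white jar stands upright on bare bench at about (0.37, -0.44) m. Its centre is about 214 mm from where the hasp's end comes.
- **Oven isolator:** I pinched the handle and turned it anticlockwise to its stop. Afterwards the pointer showed to the box's left, within about 10 enlarged-crop pixels (under 2 camera pixels) of the predicted off position.
- **Hasp:** I then swung it out by its stud.
    - **Visual estimate:** the picture after the swing put it at about 85–87°, a few degrees short of the full 90° and well past the 74.5° that counts as out.
    - **Nudge test:** a nudge with shut fingers met about 9 N with no further give, so I take it to be on its stop. The visual shortfall is within the error of my box fit.
- **Left alone:** The bowl, canister, paper roll, other box and look-alike jars show no visible movement in the last picture. The arm is clear and the wrist force is about zero.

When I gripped the stud, the opening read about 10.8 mm instead of 12 mm. Gripping again 4 mm over gave the same reading, and the stud followed normally.

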